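Load the polishing wheel and hold its splash guard at the mark

TASK

Lower the two specimen mounts standing on the pad gently, one at a time, into the two empty pockets of the specimen holder on the polishing wheel, until each stands upright on the cloth. Then swing the folded-down splash guard up by its bar to the engraved line on the quadrant plate, 60 degrees up from flat. Its clamp knob is loose and it would fall back, so finish with the gripper still holding the guard steady at the line, ready for the knob to be tightened; leave the other things on the bench alone.

Things in the scene. Friction and masses are not known exactly. Their poses are not given: they have to be found in the camera images.
- polisher: Polishing wheel let into the bench, at rest. Origin on the wheel's axis at bench level; x along the guard's hinge, guard on the +y side. Rim 270 mm across, 50 mm high; cloth 30 mm above the bench. On the -y side a roller yoke (46 mm high at the holder, clamp 60 mm high at (0, -0.125)); outside the rim a spout (106 mm high, near (0.15, -0.1)) and a switch box (60 x 150 x 45 mm at (-0.19, -0.02)).
- holder: Specimen holder: aluminium disc, 150 mm diameter, 14 mm thick, fixed on the cloth, concentric with the wheel, turned by any angle. Origin at the centre of its underside (on the cloth). Three round pockets, 34 mm diameter, go right through to the cloth, 46 mm from the axis, 120 degrees apart. Pocket 0, on its +x axis, already holds a mount; pockets 1 and 2 are empty.
- pocket1 (a point): Centre of the floor (the cloth) of the first empty pocket; the plate's top is 14 mm above this point.
- pocket2 (a point): Centre of the floor (the cloth) of the second empty pocket; the plate's top is 14 mm above this point.
- mount_a: Specimen mount: dark resin cylinder, 30 mm diameter, 28 mm high, about 50 g, with a small steel patch on its top face; stands upright on the pad. Origin at the centre of its underside, z up. Either mount may go into either empty pocket; standing on the cloth it rises 14 mm above the holder.
- mount_b: Specimen mount, the same as mount_a, also standing on the pad.
- mount_c: A third, equal mount already standing in pocket 0 of the holder; it stays there.
- pad: White plastic pad 200 x 100 x 4 mm, fixed on the bench, on which mount_a and mount_b stand some 80 to 140 mm apart along its x axis. Origin at the centre of its underside.
- guard (a joint): Angle of the splash guard about its hinge (rad): 0 lying folded down flat, pointing away from the wheel to the polisher's +y side; grows as it swings up towards the wheel; stop at 1.45. The engraved line is at 1.047 (60 degrees). The guard weighs about 0.4 kg, its hinge turns freely and it falls back to 0 when let go.
- guard_hinge (a point): Point on the guard's hinge axis, 75 mm above the bench and 145 mm from the wheel's axis on the polisher's +y side, in line with the middle of the bar. The hinge axis runs level along this frame's x axis; its y axis points to where the guard lies when folded.
- guard_bar (a point): Middle of the guard's free-edge bar: level aluminium tube, 12 mm diameter, parallel to the hinge axis and 170 mm from it, straight for 190 mm. An open gap of 45 mm for the fingers lies between it and the 8 mm cross tube (115 mm from the hinge) that edges the clear pane. Folded, the bar is 75 mm above the bench, free below. Frame turns with the guard: y points from hinge to bar.
- mark (a point): Outer end of the engraved line on the fixed quadrant plate (upright steel sector of 105 mm radius centred on the hinge axis, at the hinge's +x end): a white radial line; the guard is at the mark when its arm lies along this line.
- wash_bottle: White wash bottle, 64 mm diameter, 150 mm high, standing beyond the wheel; leave it alone. Origin at the centre of its underside.
- paste_jar: Small jar, 52 mm diameter, 50 mm high, standing beyond the wheel; leave it alone. Origin at the centre of its underside.
- beaker: Glass beaker, 70 mm diameter, 90 mm high, standing to the left of the guard; leave it alone. Origin at the centre of its underside.
- pocket0 (a point): Centre of the floor of pocket 0, the one already filled.

How it is judged:
By the outcome, as a careful person would: the job done as asked, in the order asked, and still so for the second after the job is handed in, while the arm keeps its last pose, push and grip.
It also fails if it takes over 61 s, if anything falls off the work surface, if the arm or the gripper's body presses on something with over 40 N, if the wrist force passes 120 N, or if a joint passes its speed limit or range.

ROBOT

A 7-joint arm with a two-finger parallel gripper is mounted at the origin on the work surface. World frame = base frame: x ahead of the robot, y to its left, z up, the work surface at z = 0. Lengths are in mm, angles in degrees, forces in N, time in s.
With the tool pointing down it reaches from about 400 to 900 mm from the base axis. Payload 5.6 kg.
Tool frame: the origin (TCP) lies midway between the tips of the shut fingers; the grasp point (between the pads) lies 19 mm behind it; z points along the fingers, y is the line along which they close (so a half turn about z gives the same grasp; the last joint's range is limited). The gripper opens to 92 mm and grips with 3 to 60 N. Pads are 20 mm wide; open, the fingers measure 128 mm over their backs; the gripper's body (75 mm by 189 mm) begins 69 mm behind the grasp point.
Start: joints at [70.13, 26.786, -0.665, 91.828, 0.344, 61.387, -3.226], TCP at [194.405, -620.255, 214.592] pointing down, gripper open.
Joint ranges: [-144.91, 144.91], [-17.63, 115.5], [-89.93, 88.59], [15.96, 139.68], [-74.01, 254.01], [8.47, 105.57], [-167.45, 167.45]. Speed limits (degrees/s): [147.25, 147.25, 180, 180, 180, 180, 180].

INTERFACE

Orientations are given as [roll, pitch, yaw] about the fixed x, y, z axes, in that order (R = Rz(yaw) Ry(pitch) Rx(roll)).
In Python, from station import ctrl gives the robot as it stands.
- The arm moves only by the tool send_rows, never from a script. Its argument "deltas" is a list of rows, each an object of numbers: "tx", "ty", "tz": the shift along the tool's x, y, z in cm; "ax", "ay", "az": the turn, a rotation vector about the tool's x, y, z in degrees. A call has 1 to 20 rows; each row is the pose to reach, as a shift and turn from the pose commanded when the call began, along the tool's axes at that moment; what a row does not reach only later rows make up. A row lasts 1/8 s, in which the tool goes at most 62.5 mm and 10.7 degrees, less where a joint would pass 70% of its speed; a pose out of reach is approached as far as the arm can. A call with a gripper value outside its range is refused whole. "jaw" is the gripper's target within -1 to 1 (fully open at 1, half-way at 0, shut at -1), set as the call begins (left out, the last holds). The fingers move at their own pace and stop on an object; "squeeze" is the grip in N (left out, the last holds). Time passes only in rows, so rows that repeat a pose let the fingers close. It gives the time, the measured TCP pose, the force, the opening and the grip force at its end, in the units of the state.
- ctrl.observe(): the state, without advancing time (a new reading comes with each control period).
- ctrl.read_camera(name): name is "side" or "top"; returns the picture (384x512x3 uint8, red, green, blue); there is no depth.
- ctrl.camera_info(name): a dict with "vfov" (degrees; the focal length in pixels is half the picture's height over the tangent of half this angle, whatever the lens; pixels are square), "cx", "cy" (the principal point, pixels), "world_from_camera" (4x4, takes a point from camera to world coordinates). Camera axes: x right, y down, z forward; pixel columns grow to the right and rows downward; lengths in mm; the calibration is good to about 2 mm. A picture is of the moment at which its call begins. camera_info takes no time and is no camera call.
- ctrl.close_job(): hands the job in; it is judged then, once.
The state is a dict: "time_s": time; "q": joint angles; "qd": joint speeds; "tau": joint torques, N m; "eef_pos": TCP position; "tool_rot": TCP orientation; "wrist_force": force on the tool from outside, world axes, zero at the start; "torque": the same for the moment, N m; "finger_gap": finger opening in mm; "grip_force": force on a finger pad.
Only numpy, scipy, OpenCV 4.12 (cv2) and the standard library are available. Lean on these libraries where they do the work, as an engineer would, in place of code of your own. Each camera call takes 0.05 s, during which the arm holds its last target. There are 200 camera calls.

## Working session

There is one attempt and no reset: what is moved stays moved. The work goes in short steps, Python scripts to look and compute and a tool call to move; the robot and the scene stay as the last step left them, time stands still between calls to the robot, and variables do not carry over. Pictures are saved under pics/ and viewed, at most 10 in all, crops included, and the job is handed in when it is done.

Besides the shell and the picture viewer there is one more tool, called after "Request:" as name(argument=value, ...) on one line, values as JSON. send_rows: Moves the arm, as the interface text tells. Its arguments: {"type":"object","properties":{"deltas":{"type":"array"},"jaw":{"type":"number"},"squeeze":{"type":"number"}},"required":["deltas"]}

```bash
mkdir -p pics
python3 - <<'E'
from station import ctrl
import cv2,numpy as np
np.set_printoptions(suppress=True,precision=3)
print(ctrl.observe())
for n in("side","top"):
    im=ctrl.read_camera(n);cv2.imwrite(f"pics/{n}0.png",im[...,::-1]);i=ctrl.camera_info(n);print(n,i)
E
```

```text
{'time_s': 0.0, 'q': array([70.129, 26.834, -0.665, 91.883,  0.342, 61.388, -3.227]), 'qd': array([-0.082, -0.055, -0.02 , -0.005, -0.02 ,  0.012, -0.032]), 'tau': array([  0.   , -52.057,  -0.012, -24.376,  -0.057,   0.017,   0.   ]), 'eef_pos': array([ 194.21 , -619.67 ,  213.647]), 'tool_rot': array([-179.897,    0.006,   17.402]), 'wrist_force': array([-0.105, -0.259,  0.058]), 'torque': array([ 0.034,  0.053, -0.02 ]), 'grip_force': 0.0, 'finger_gap': 92.06753812627886}
side {'vfov': 55.79705910414004, 'cx': 256.44254286930084, 'cy': 190.4652746676512, 'world_from_camera': array([[   0.856,   -0.343,    0.386,  211.241],
       [  -0.516,   -0.547,    0.659, -652.543],
       [  -0.015,   -0.764,   -0.645,  811.71 ],
       [   0.   ,    0.   ,    0.   ,    1.   ]])}
top {'vfov': 48.66866049410628, 'cx': 249.30293891986733, 'cy': 199.59894117649898, 'world_from_camera': array([[  -0.025,   -0.988,    0.151,  438.44 ],
       [  -1.   ,    0.025,   -0.005,   38.971],
       [   0.001,   -0.151,   -0.988, 1330.181],
       [   0.   ,    0.   ,    0.   ,    1.   ]])}
```

View pics/side0.png

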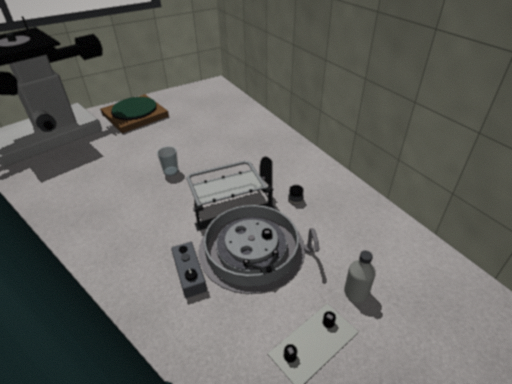

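View pics/top0.png

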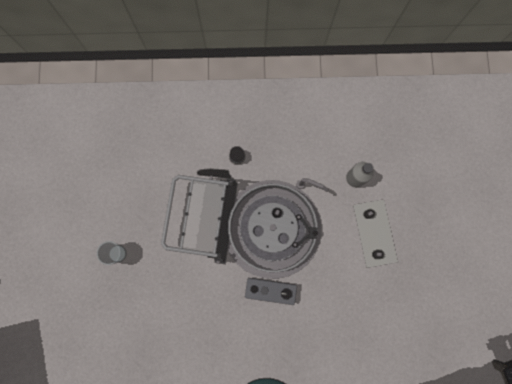

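The side view shows the mounts on the pad near (290,353) and (330,319), with the holder near (250,240). In the top view the mounts are near (370,213) and (378,254). The empty pockets are near (258,231) and (283,239), pocket 0 is near (277,212), and the guard bar runs down the column near 170.

Run:
```python
import cv2,numpy as np
t=cv2.imread("pics/top0.png");s=cv2.imread("pics/side0.png")
a=cv2.resize(t[160:290,150:320],None,fx=4.6,fy=4.6,interpolation=cv2.INTER_CUBIC)
cv2.imwrite("pics/topc.png",np.clip(a*1.6,0,255).astype('u1'))
b=cv2.resize(s[145:295,175:335],None,fx=4,fy=4,interpolation=cv2.INTER_CUBIC)
cv2.imwrite("pics/sidec.png",np.clip(b*1.6,0,255).astype('u1'))
c=cv2.resize(t[200:270,350:400],None,fx=8,fy=8,interpolation=cv2.INTER_CUBIC)
d=cv2.resize(s[300:370,275:345],None,fx=5.7,fy=8,interpolation=cv2.INTER_CUBIC)
cv2.imwrite("pics/mnt.png",np.clip(np.hstack([c,d])*1.3,0,255).astype('u1'))
```

```text
(no output)
```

View pics/topc.png

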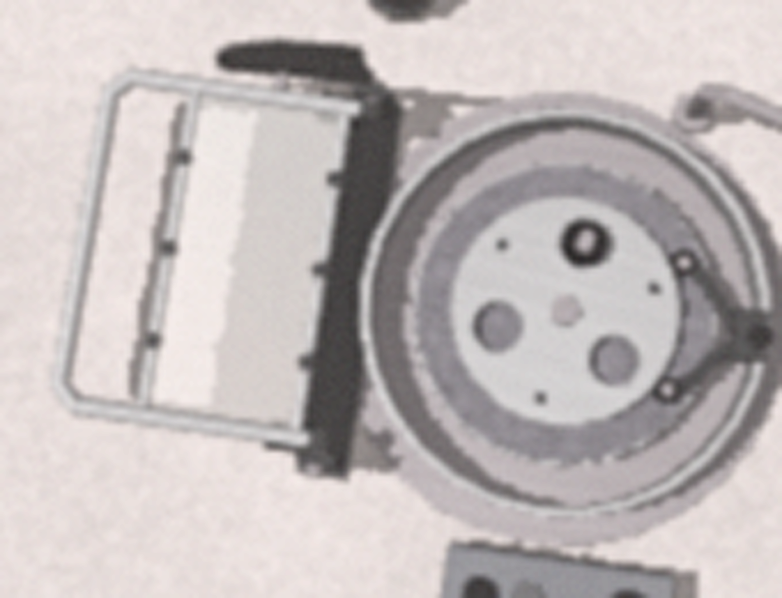

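View pics/sidec.png

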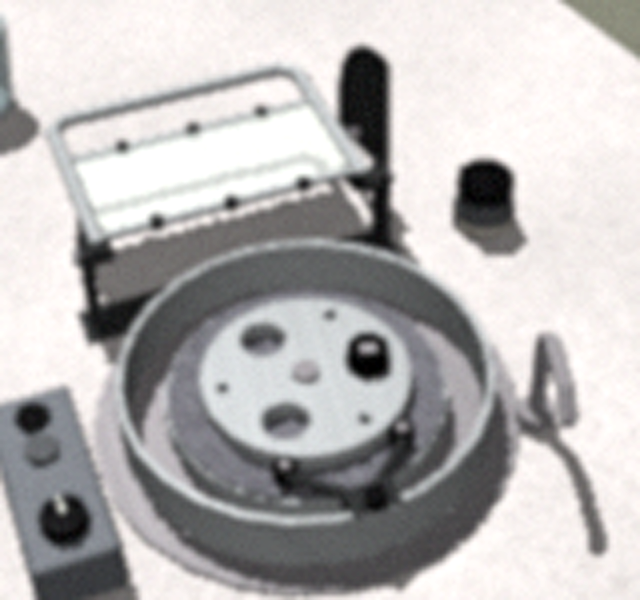

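View pics/mnt.png

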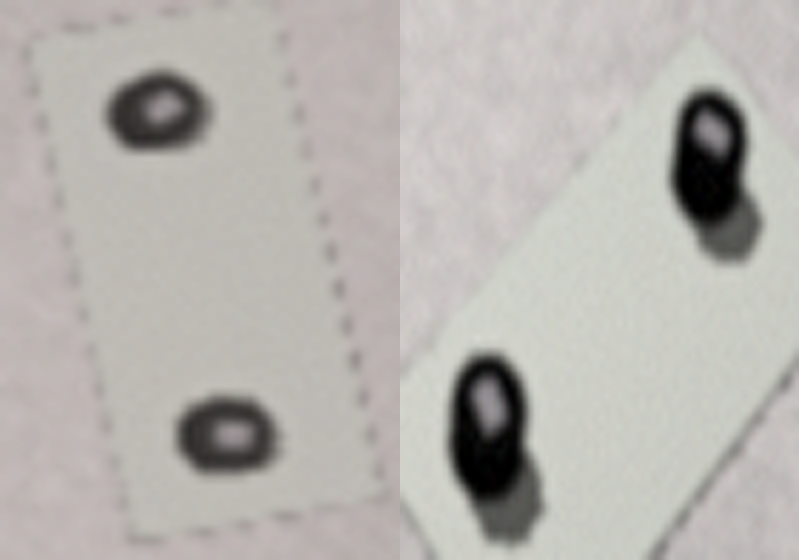

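The crops show the plate with empty pockets at crop (497,326) and (613,360), and a filled one at (586,242). The bar is the left edge of the frame from (115,85) to (65,385), and the mounts have clean dark silhouettes. I'll measure these in both views.

```bash
cat > h.py <<'E'
from station import ctrl
import cv2,numpy as np
np.set_printoptions(suppress=True,precision=1)
def cam(n):
    i=ctrl.camera_info(n);return 192/np.tan(np.radians(i["vfov"]/2)),i["cx"],i["cy"],np.array(i["world_from_camera"])
def ray(n,p):
    f,cx,cy,T=cam(n);d=T[:3,:3]@[(p[0]-cx)/f,(p[1]-cy)/f,1];return T[:3,3],d/np.linalg.norm(d)
def onz(n,p,z):
    o,d=ray(n,p);return (o+d*(z-o[2])/d[2])[:2]
def tri(pt,ps):
    A=np.zeros((3,3));b=np.zeros(3);R=[ray("top",pt),ray("side",ps)]
    for o,d in R:
        P=np.eye(3)-np.outer(d,d);A+=P;b+=P@o
    x=np.linalg.solve(A,b);return x,[round(float(np.linalg.norm((np.eye(3)-np.outer(d,d))@(x-o))),1) for o,d in R]
def proj(n,X):
    f,cx,cy,T=cam(n);c=T[:3,:3].T@(np.array(X)-T[:3,3]);return np.array([cx+f*c[0]/c[2],cy+f*c[1]/c[2]])
def blob(g,p,w,th,dark=True,K=6):
    """blob nearest p in window half-size w: centroid, ellipse (px)"""
    x0,y0=int(p[0]-w),int(p[1]-w)
    c=cv2.resize(g[y0:y0+2*w,x0:x0+2*w],None,fx=K,fy=K,interpolation=cv2.INTER_CUBIC)
    m=((c<th) if dark else (c>th)).astype('u1')
    cs=[k for k in cv2.findContours(m,0,1)[0] if cv2.contourArea(k)>K*K*12]
    k=min(cs,key=lambda k:abs(cv2.pointPolygonTest(k,((p[0]-x0)*K,(p[1]-y0)*K),True)) if cv2.pointPolygonTest(k,((p[0]-x0)*K,(p[1]-y0)*K),False)<0 else -1)
    u=lambda q:(np.array(q)+.5)/K-.5+[x0,y0]
    M=cv2.moments(k);e=cv2.fitEllipse(cv2.convexHull(k))
    return u([M["m10"]/M["m00"],M["m01"]/M["m00"]]),u(e[0]),np.array(e[1])/K
E
python3 - <<'E'
from h import *
t=cv2.imread("pics/top0.png",0).astype('f4');s=cv2.imread("pics/side0.png",0).astype('f4')
print("mounts")
for pt,ps in(((370,213),(330,319)),((378,254),(290,353))):
    for th in(60,80):
        a=blob(t,pt,14,th);b=blob(s,ps,14,th*.7)
        print(th,a[0],a[2],onz("top",a[0],18),"|",b[0],b[2],onz("side",b[0],18),*tri(a[0],b[0]))
print("pockets")
for pt,ps in(((258,231),(175+262/4,145+339/4)),((283,238.5),(175+286/4,145+420/4))):
    a0=t[int(pt[1])-9:int(pt[1])+9,int(pt[0])-9:int(pt[0])+9]
    print(a0.min(),a0.max())
    for th in(90,100,110):
        a=blob(t,pt,12,th);b=blob(s,ps,12,th)
        print(th,a[0],a[1],a[2],onz("top",a[0],44),onz("top",a[1],44),"|",b[0],b[2],onz("side",b[0],44))
a=blob(t,(277,212),8,60);b=blob(s,(267,234),12,45);print("c",a,onz("top",a[0],50),b,onz("side",b[0],50))
print("plate")
print(onz("top",(150+566/4.6,160+311/4.6),44),onz("side",(175+305/4,145+372/4),44))
E
```

```text
mounts
60 [369.  213.6] [ 8.5 10.9] [ 586.  -339.4] | [328.8 319.7] [12.4 16.6] [ 586.4 -340.7] [ 586.6 -340.    16.6] [0.5, 0.5]
80 [369.1 213.6] [ 9.2 11.9] [ 586.  -339.7] | [328.9 319.8] [13.1 17.5] [ 586.2 -341.1] [ 586.5 -340.3   16.4] [0.4, 0.4]
60 [377.8 254.1] [ 8.6 11.2] [ 460.6 -357.7] | [290.1 353.5] [13.1 18.1] [ 461.  -359.3] [ 461.  -358.5   16.3] [0.5, 0.5]
80 [377.9 254. ] [ 9.5 12.1] [ 460.6 -357.9] | [290.2 353.6] [13.7 18.9] [ 460.9 -359.7] [ 461.1 -358.8   16. ] [0.5, 0.5]
pockets
60.0 133.0
90 [257.3 230.4] [257.3 230.4] [ 9.8 10.2] [540.4  10.5] [540.4  10.4] | [240.1 229.2] [ 7.2 10.9] [540.    7.5]
100 [257.5 230.5] [257.5 230.5] [10.6 10.9] [540.2   9.9] [540.2   9.9] | [240.2 229.2] [ 7.8 11.5] [540.1   7.3]
110 [257.6 230.5] [257.6 230.5] [11.3 11.6] [540.2   9.6] [540.2   9.6] | [240.2 229.3] [ 8.5 11.9] [540.    7.2]
64.0 133.0
90 [282.7 237.7] [282.7 237.8] [10.1 10.3] [516.3 -65.9] [516.1 -65.9] | [245.8 249.5] [ 7.8 11.9] [516.  -68.2]
100 [282.8 237.8] [282.8 237.8] [10.8 11. ] [516.1 -66.2] [516.1 -66.2] | [245.9 249.6] [ 8.6 12.2] [515.9 -68.5]
110 [282.9 237.8] [282.9 237.8] [11.4 11.8] [515.9 -66.4] [515.9 -66.4] | [245.9 249.7] [ 9.3 12.7] [515.8 -68.7]
c (array([276.8, 212.5]), array([276.8, 212.5]), array([ 9.6, 10.1])) [592.9 -50.2] (array([266.7, 233.8]), array([266.8, 233.8]), array([10.2, 11.2])) [593.1 -53.5]
plate
[547.7 -37.6] [550.1 -39.4]
```

Run:
```python
from h import *
t=cv2.imread("pics/top0.png",0).astype('f4')
P=np.array([[540.1,8.5],[515.9,-67.3],[593,-51.8]]);c=P.mean(0)
print(c,np.linalg.norm(P-c,axis=1),np.degrees(np.arctan2(*(P-c).T[::-1])))
# bar: bright ridge per row in cols 160..180
pts=[]
for v in range(188,240):
    r=t[v,158:184]; w=r-np.median(t[180:240,160:200]) 
    k=np.argmax(r[:]) if 0 else None
C=cv2.resize(t[160:290,150:320],None,fx=4.6,fy=4.6)
for y in (130,180,230,280,330):
    xs=115-50*(y-85)/300; seg=C[y,int(xs)-18:int(xs)+18]; print(y,int(xs)-18,seg[::3].round())
for a in((115,85),(65,385)): print(onz("top",(150+a[0]/4.6,160+a[1]/4.6),75))
# side view bar corners & other items
for a in((55,120),(290,68)): print(onz("side",(175+a[0]/4,145+a[1]/4),75))
for n,p,z in(("bottlecap",(367,168),150),("roll1",(150+685/4.6,160+263/4.6),46),("roll2",(150+668/4.6,160+390/4.6),46),("clamp",(150+758/4.6,160+335/4.6),60)): print(n,onz("top",p,z))
```

```text
[549.7 -36.9] [46.4 45.5 45.8] [ 101.9 -138.   -19. ]
130 89 [140. 135. 132. 131. 128. 121. 107. 105. 111. 131. 139. 143.]
180 81 [135. 133. 132. 130. 128. 117. 106. 106. 119. 137. 141. 142.]
230 72 [136. 133. 132. 131. 130. 118. 107. 103. 115. 130. 138. 141.]
280 64 [135. 131. 131. 132. 130. 114. 106. 104. 122. 134. 142. 143.]
330 56 [140. 136. 134. 134. 126. 113. 103. 106. 121. 132. 139. 141.]
[700.7 254.6]
[505.7 286.3]
[502.3 288.6]
[704.9 248.2]
bottlecap [ 701.7 -304.4]
roll1 [ 577.3 -117.3]
roll2 [ 494.  -102.5]
clamp [ 527.5 -161. ]
```

Request:
send_rows(deltas=[{"tx": 0.5,"ty": -0.15,"tz": 0.1},{"tx": 1.8,"ty": -0.6,"tz": 0.4},{"tx": 4.6,"ty": -1.5,"tz": 1.1},{"tx": 8.2,"ty": -2.7,"tz": 2},{"tx": 12.4,"ty": -4.1,"tz": 3.1},{"tx": 17,"ty": -5.6,"tz": 4.2},{"tx": 21.6,"ty": -7.1,"tz": 5.4},{"tx": 26.2,"ty": -8.6,"tz": 6.5},{"tx": 30.8,"ty": -10.1,"tz": 7.7},{"tx": 35,"ty": -11.5,"tz": 8.7},{"tx": 38.6,"ty": -12.7,"tz": 9.6},{"tx": 41.4,"ty": -13.6,"tz": 10.3},{"tx": 43.6,"ty": -14.3,"tz": 10.9},{"tx": 45,"ty": -14.8,"tz": 11.2},{"tx": 45.8,"ty": -15,"tz": 11.5},{"tx": 45.8,"ty": -15,"tz": 11.5},{"tx": 45.8,"ty": -15,"tz": 11.5}], jaw=0.4, squeeze=15)

```text
invalid input
```

Request:
send_rows(deltas=[{"tx": 0.5,"ty": -0.15,"tz": 0.1,"ax": 0,"ay": 0,"az": 0},{"tx": 1.8,"ty": -0.6,"tz": 0.4,"ax": 0,"ay": 0,"az": 0},{"tx": 4.6,"ty": -1.5,"tz": 1.1,"ax": 0,"ay": 0,"az": 0}], jaw=0.4, squeeze=15)

```text
time_s: 0.48
eef_pos: [233.8, -592.1, 203.4]
tool_rot: [180.0, 0.0, 17.3]
wrist_force: [0.9, -0.8, -0.3]
finger_gap: 64.9
grip_force: 0.0
```

Request:
send_rows(deltas=[{"tx": 3.5,"ty": -1.1,"tz": 0.9,"ax": 0,"ay": 0,"az": 0},{"tx": 8,"ty": -2.6,"tz": 2,"ax": 0,"ay": 0,"az": 0},{"tx": 13,"ty": -4.3,"tz": 3.3,"ax": 0,"ay": 0,"az": 0},{"tx": 18,"ty": -5.9,"tz": 4.5,"ax": 0,"ay": 0,"az": 0},{"tx": 23,"ty": -7.5,"tz": 5.8,"ax": 0,"ay": 0,"az": 0},{"tx": 28,"ty": -9.2,"tz": 7.1,"ax": 0,"ay": 0,"az": 0},{"tx": 32.5,"ty": -10.6,"tz": 8.2,"ax": 0,"ay": 0,"az": 0},{"tx": 36,"ty": -11.8,"tz": 9.1,"ax": 0,"ay": 0,"az": 0},{"tx": 39,"ty": -12.8,"tz": 9.8,"ax": 0,"ay": 0,"az": 0},{"tx": 40.7,"ty": -13.3,"tz": 10.3,"ax": 0,"ay": 0,"az": 0},{"tx": 41.2,"ty": -13.5,"tz": 10.4,"ax": 0,"ay": 0,"az": 0},{"tx": 41.2,"ty": -13.5,"tz": 10.4,"ax": 0,"ay": 0,"az": 0},{"tx": 41.2,"ty": -13.5,"tz": 10.4,"ax": 0,"ay": 0,"az": 0},{"tx": 41.2,"ty": -13.5,"tz": 10.4,"ax": 0,"ay": 0,"az": 0}])

```text
time_s: 2.22
eef_pos: [585.8, -341.3, 99.9]
tool_rot: [180.0, 0.0, 17.3]
wrist_force: [0.4, 0.2, 0.4]
finger_gap: 64.2
grip_force: 0.0
```

```bash
cat >> h.py <<'E'
def go(x,y,z,dyaw=0):
    """shift in cm along present tool axes to world target; measured pose"""
    from scipy.spatial.transform import Rotation as R
    o=[ctrl.observe() for _ in range(1)][0]; r=R.from_euler("xyz",o["tool_rot"],degrees=True).as_matrix()
    d=r.T@(np.array([x,y,z])-o["eef_pos"])/10
    print("t %.2f"%o["time_s"],"pos",o["eef_pos"],"rot",o["tool_rot"],"shift cm",np.round(d,2),"gap %.1f grip %.1f"%(o["finger_gap"],o["grip_force"]),"F",o["wrist_force"])
E
python3 -c "
from h import *
go(586.3,-340.1,21)"
```

```text
t 2.23 pos [ 585.8 -341.3   99.9] rot [180.    0.   17.3] shift cm [ 0.1 -0.1  7.9] gap 64.2 grip 0.0 F [0.4 0.2 0.4]
```

Request:
send_rows(deltas=[{"tx": 0.1,"ty": -0.1,"tz": 1.5,"ax": 0,"ay": 0,"az": 0},{"tx": 0.1,"ty": -0.1,"tz": 3.5,"ax": 0,"ay": 0,"az": 0},{"tx": 0.1,"ty": -0.1,"tz": 5.5,"ax": 0,"ay": 0,"az": 0},{"tx": 0.1,"ty": -0.1,"tz": 7,"ax": 0,"ay": 0,"az": 0},{"tx": 0.1,"ty": -0.1,"tz": 7.7,"ax": 0,"ay": 0,"az": 0},{"tx": 0.1,"ty": -0.1,"tz": 7.9,"ax": 0,"ay": 0,"az": 0},{"tx": 0.1,"ty": -0.1,"tz": 7.9,"ax": 0,"ay": 0,"az": 0}])

```text
time_s: 3.1
eef_pos: [587.6, -339.1, 21.0]
tool_rot: [180.0, -0.0, 17.4]
wrist_force: [0.1, -0.5, -0.4]
finger_gap: 64.2
grip_force: 0.0
```

Request:
send_rows(deltas=[{"tx": 0,"ty": 0,"tz": 0,"ax": 0,"ay": 0,"az": 0},{"tx": 0,"ty": 0,"tz": 0,"ax": 0,"ay": 0,"az": 0},{"tx": 0,"ty": 0,"tz": 0,"ax": 0,"ay": 0,"az": 0},{"tx": 0,"ty": 0,"tz": 0,"ax": 0,"ay": 0,"az": 0},{"tx": 0,"ty": 0,"tz": 0,"ax": 0,"ay": 0,"az": 0},{"tx": 0,"ty": 0,"tz": 0,"ax": 0,"ay": 0,"az": 0}], jaw=-1, squeeze=15)

```text
time_s: 3.85
eef_pos: [587.3, -338.9, 20.8]
tool_rot: [180.0, -0.0, 17.4]
wrist_force: [-0.7, -0.4, 1.3]
finger_gap: 29.5
grip_force: 15.0
```

Request:
send_rows(deltas=[{"tx": 0,"ty": 0,"tz": -0.5,"ax": 0,"ay": 0,"az": 0},{"tx": 0,"ty": 0,"tz": -2,"ax": 0,"ay": 0,"az": 0},{"tx": 0,"ty": 0,"tz": -4,"ax": 0,"ay": 0,"az": 0},{"tx": 0,"ty": 0,"tz": -6,"ax": 0,"ay": 0,"az": 0},{"tx": 0,"ty": 0,"tz": -8,"ax": 0,"ay": 0,"az": 0},{"tx": 0,"ty": 0,"tz": -9,"ax": 0,"ay": 0,"az": 0},{"tx": 0,"ty": 0,"tz": -9,"ax": 0,"ay": 0,"az": 0}])

```text
time_s: 4.72
eef_pos: [587.7, -339.2, 111.7]
tool_rot: [179.9, -0.1, 17.4]
wrist_force: [-0.3, 1.1, -0.3]
finger_gap: 29.0
grip_force: 15.0
```

Run:
```python
from h import *
im=ctrl.read_camera("side");p=proj("side",[586,-340,110]);u,v=p.astype(int)
c=cv2.resize(im[v-50:v+50,u-60:u+60,::-1],None,fx=6,fy=6,interpolation=cv2.INTER_CUBIC);cv2.imwrite("pics/held.png",c)
print(p,proj("side",[586.3,-340,94.5]))
go(540.1,8.5,110)
```

```text
[333.2 297.3] [332.5 301.2]
t 4.78 pos [ 587.1 -338.9  110.7] rot [180.    0.   17.4] shift cm [  5.9 -34.5   0.1] gap 29.3 grip 15.0 F [ 0.4  0.  -0.8]
```

View pics/held.png

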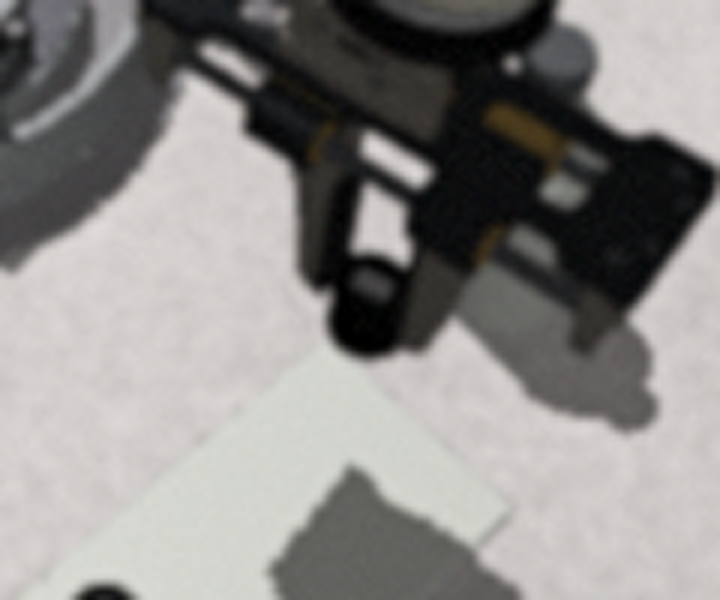

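The picture shows mount A held upright between the fingers at crop (370,300). Next I'll carry it over to pocket 1.

Request:
send_rows(deltas=[{"tx": 0.1,"ty": -0.7,"tz": 0,"ax": 0,"ay": 0,"az": 0},{"tx": 0.5,"ty": -2.5,"tz": 0,"ax": 0,"ay": 0,"az": 0},{"tx": 1,"ty": -5.5,"tz": 0,"ax": 0,"ay": 0,"az": 0},{"tx": 1.6,"ty": -9.5,"tz": 0,"ax": 0,"ay": 0,"az": 0},{"tx": 2.3,"ty": -13.5,"tz": 0,"ax": 0,"ay": 0,"az": 0},{"tx": 3,"ty": -17.5,"tz": 0,"ax": 0,"ay": 0,"az": 0},{"tx": 3.7,"ty": -21.5,"tz": 0,"ax": 0,"ay": 0,"az": 0},{"tx": 4.4,"ty": -25.5,"tz": 0,"ax": 0,"ay": 0,"az": 0},{"tx": 5,"ty": -29,"tz": 0,"ax": 0,"ay": 0,"az": 0},{"tx": 5.5,"ty": -32,"tz": 0,"ax": 0,"ay": 0,"az": 0},{"tx": 5.9,"ty": -34,"tz": 0,"ax": 0,"ay": 0,"az": 0},{"tx": 6,"ty": -34.6,"tz": 0,"ax": 0,"ay": 0,"az": 0},{"tx": 6,"ty": -34.6,"tz": 1.5,"ax": 0,"ay": 0,"az": 0},{"tx": 6,"ty": -34.6,"tz": 3.5,"ax": 0,"ay": 0,"az": 0},{"tx": 6,"ty": -34.6,"tz": 4.3,"ax": 0,"ay": 0,"az": 0},{"tx": 6,"ty": -34.6,"tz": 4.3,"ax": 0,"ay": 0,"az": 0},{"tx": 6,"ty": -34.6,"tz": 4.3,"ax": 0,"ay": 0,"az": 0}])

```text
time_s: 6.9
eef_pos: [541.4, 8.9, 67.9]
tool_rot: [180.0, -0.0, 17.4]
wrist_force: [0.4, -0.1, 0.9]
finger_gap: 29.1
grip_force: 15.0
```

Run:
```python
from h import *
im=ctrl.read_camera("side");p=proj("side",[540,8,55]);u,v=p.astype(int);print(u,v)
c=cv2.resize(im[v-30:v+30,u-40:u+40,::-1],None,fx=9,fy=9,interpolation=cv2.INTER_CUBIC);cv2.imwrite("pics/over1.png",np.clip(c*1.5,0,255).astype('u1'))
go(540.1,8.5,47)
```

```text
239 226
t 6.95 pos [541.5   9.   68.1] rot [180.   -0.1  17.4] shift cm [-0.1  0.   2.1] gap 29.0 grip 15.0 F [ 0.4 -1.1 -0.9]
```

View pics/over1.png

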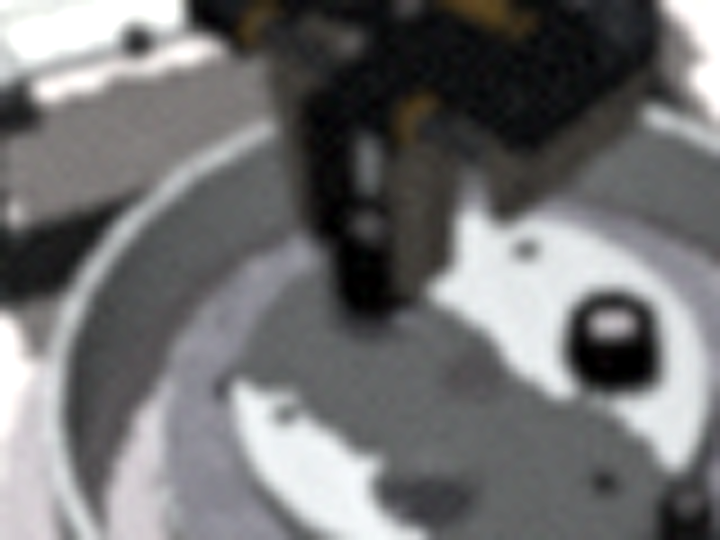

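The mount hangs upright over pocket 1 with its lower end at crop (365,310). I'll descend slowly and watch the force.

Request:
send_rows(deltas=[{"tx": 0,"ty": 0,"tz": 0.4,"ax": 0,"ay": 0,"az": 0},{"tx": 0,"ty": 0,"tz": 0.7,"ax": 0,"ay": 0,"az": 0},{"tx": 0,"ty": 0,"tz": 0.8,"ax": 0,"ay": 0,"az": 0},{"tx": 0,"ty": 0,"tz": 0.9,"ax": 0,"ay": 0,"az": 0},{"tx": 0,"ty": 0,"tz": 1.0,"ax": 0,"ay": 0,"az": 0},{"tx": 0,"ty": 0,"tz": 1.0,"ax": 0,"ay": 0,"az": 0}])

```text
time_s: 7.7
eef_pos: [541.0, 9.2, 57.5]
tool_rot: [-180.0, 0.0, 17.4]
wrist_force: [0.8, -0.2, -0.5]
finger_gap: 29.1
grip_force: 15.0
```

Request:
send_rows(deltas=[{"tx": 0,"ty": 0,"tz": 0.2,"ax": 0,"ay": 0,"az": 0},{"tx": 0,"ty": 0,"tz": 0.4,"ax": 0,"ay": 0,"az": 0},{"tx": 0,"ty": 0,"tz": 0.6,"ax": 0,"ay": 0,"az": 0},{"tx": 0,"ty": 0,"tz": 0.8,"ax": 0,"ay": 0,"az": 0},{"tx": 0,"ty": 0,"tz": 0.9,"ax": 0,"ay": 0,"az": 0},{"tx": 0,"ty": 0,"tz": 1.0,"ax": 0,"ay": 0,"az": 0},{"tx": 0,"ty": 0,"tz": 1.0,"ax": 0,"ay": 0,"az": 0}])

```text
time_s: 8.57
eef_pos: [541.0, 9.2, 47.5]
tool_rot: [-180.0, 0.0, 17.4]
wrist_force: [0.9, -0.2, -0.9]
finger_gap: 29.3
grip_force: 15.0
```

Request:
send_rows(deltas=[{"tx": 0,"ty": 0,"tz": 0.05,"ax": 0,"ay": 0,"az": 0},{"tx": 0,"ty": 0,"tz": 0.08,"ax": 0,"ay": 0,"az": 0},{"tx": 0,"ty": 0,"tz": 0.08,"ax": 0,"ay": 0,"az": 0}])

```text
time_s: 8.95
eef_pos: [541.0, 9.2, 46.8]
tool_rot: [180.0, 0.0, 17.4]
wrist_force: [-0.5, -0.6, 0.1]
finger_gap: 29.3
grip_force: 15.0
```

Request:
send_rows(deltas=[{"tx": 0,"ty": 0,"tz": 0,"ax": 0,"ay": 0,"az": 0},{"tx": 0,"ty": 0,"tz": 0,"ax": 0,"ay": 0,"az": 0},{"tx": 0,"ty": 0,"tz": 0,"ax": 0,"ay": 0,"az": 0},{"tx": 0,"ty": 0,"tz": -0.5,"ax": 0,"ay": 0,"az": 0},{"tx": 0,"ty": 0,"tz": -2,"ax": 0,"ay": 0,"az": 0},{"tx": 0,"ty": 0,"tz": -4,"ax": 0,"ay": 0,"az": 0},{"tx": 0,"ty": 0,"tz": -6,"ax": 0,"ay": 0,"az": 0}], jaw=0)

```text
time_s: 9.82
eef_pos: [541.3, 9.3, 108.4]
tool_rot: [180.0, -0.1, 17.4]
wrist_force: [0.5, -0.9, 0.5]
finger_gap: 45.9
grip_force: 0.0
```

```bash
python3 -c "
from h import *
go(461,-358.7,110)"
```

```text
t 9.82 pos [541.3   9.3 108.4] rot [180.   -0.1  17.4] shift cm [-18.7  32.7  -0.2] gap 45.9 grip 0.0 F [ 0.5 -0.9  0.5]
```

Request:
send_rows(deltas=[{"tx": -0.5,"ty": 0.8,"tz": 0,"ax": 0,"ay": 0,"az": -2},{"tx": -1.8,"ty": 3,"tz": 0,"ax": 0,"ay": 0,"az": -7},{"tx": -3.6,"ty": 6.2,"tz": 0,"ax": 0,"ay": 0,"az": -13},{"tx": -5.6,"ty": 9.8,"tz": 0,"ax": 0,"ay": 0,"az": -19},{"tx": -7.8,"ty": 13.6,"tz": 0,"ax": 0,"ay": 0,"az": -25},{"tx": -10,"ty": 17.4,"tz": 0,"ax": 0,"ay": 0,"az": -31},{"tx": -12.2,"ty": 21.2,"tz": 0,"ax": 0,"ay": 0,"az": -37},{"tx": -14.2,"ty": 24.8,"tz": 0,"ax": 0,"ay": 0,"az": -43},{"tx": -16.2,"ty": 28.2,"tz": 0,"ax": 0,"ay": 0,"az": -48},{"tx": -17.6,"ty": 30.8,"tz": 0,"ax": 0,"ay": 0,"az": -51},{"tx": -18.4,"ty": 32.2,"tz": 0,"ax": 0,"ay": 0,"az": -52.6},{"tx": -18.7,"ty": 32.7,"tz": 0,"ax": 0,"ay": 0,"az": -52.6},{"tx": -18.7,"ty": 32.7,"tz": 0,"ax": 0,"ay": 0,"az": -52.6},{"tx": -18.7,"ty": 32.7,"tz": 0,"ax": 0,"ay": 0,"az": -52.6}], jaw=0.4)

```text
time_s: 11.58
eef_pos: [460.9, -357.7, 107.1]
tool_rot: [180.0, -0.0, 70.1]
wrist_force: [0.6, -0.4, 0.1]
finger_gap: 64.6
grip_force: 0.0
```

```bash
python3 -c "
from h import *
go(461,-358.7,21)
im=ctrl.read_camera('side');c=im[205:275,205:305,::-1]
cv2.imwrite('pics/a_in.png',np.clip(cv2.resize(c,None,fx=7,fy=7,interpolation=cv2.INTER_CUBIC)*1.5,0,255).astype('u1'))"
```

```text
t 11.57 pos [ 460.9 -357.7  107.1] rot [180.   -0.   70.1] shift cm [-0.1  0.1  8.6] gap 64.6 grip 0.0 F [ 0.6 -0.4  0.1]
```

View pics/a_in.png

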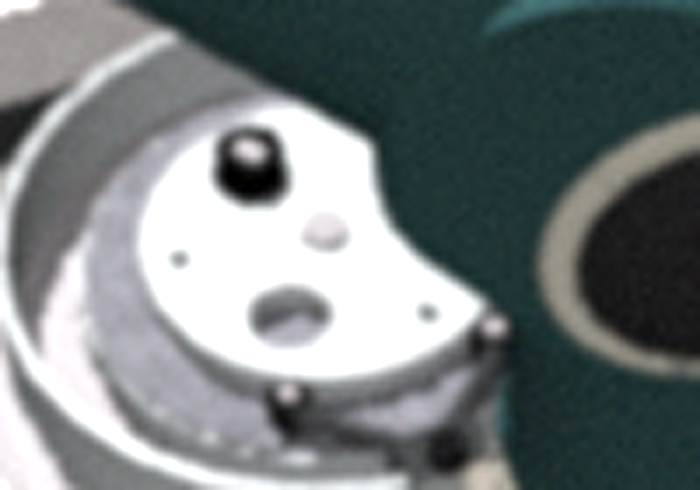

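Mount A stands upright in pocket 1 at crop (250,165). The second pocket is still empty at (290,315).

Request:
send_rows(deltas=[{"tx": -0.1,"ty": 0.1,"tz": 1.5,"ax": 0,"ay": 0,"az": 0},{"tx": -0.1,"ty": 0.1,"tz": 3.5,"ax": 0,"ay": 0,"az": 0},{"tx": -0.1,"ty": 0.1,"tz": 5.5,"ax": 0,"ay": 0,"az": 0},{"tx": -0.1,"ty": 0.1,"tz": 7.3,"ax": 0,"ay": 0,"az": 0},{"tx": -0.1,"ty": 0.1,"tz": 8.3,"ax": 0,"ay": 0,"az": 0},{"tx": -0.1,"ty": 0.1,"tz": 8.6,"ax": 0,"ay": 0,"az": 0},{"tx": -0.1,"ty": 0.1,"tz": 8.6,"ax": 0,"ay": 0,"az": 0},{"tx": -0.1,"ty": 0.1,"tz": 8.6,"ax": 0,"ay": 0,"az": 0}])

```text
time_s: 12.62
eef_pos: [461.4, -360.4, 21.5]
tool_rot: [179.9, 0.0, 70.0]
wrist_force: [-0.1, -0.2, 0.5]
finger_gap: 64.3
grip_force: 0.0
```

Request:
send_rows(deltas=[{"tx": 0,"ty": 0,"tz": 0,"ax": 0,"ay": 0,"az": 0},{"tx": 0,"ty": 0,"tz": 0,"ax": 0,"ay": 0,"az": 0},{"tx": 0,"ty": 0,"tz": 0,"ax": 0,"ay": 0,"az": 0},{"tx": 0,"ty": 0,"tz": 0,"ax": 0,"ay": 0,"az": 0},{"tx": 0,"ty": 0,"tz": 0,"ax": 0,"ay": 0,"az": 0},{"tx": 0,"ty": 0,"tz": 0,"ax": 0,"ay": 0,"az": 0}], jaw=-1, squeeze=15)

```text
time_s: 13.38
eef_pos: [460.9, -360.1, 20.8]
tool_rot: [-180.0, 0.0, 70.0]
wrist_force: [0.1, -0.2, 0.5]
finger_gap: 29.3
grip_force: 15.0
```

Request:
send_rows(deltas=[{"tx": 0,"ty": 0,"tz": -0.5,"ax": 0,"ay": 0,"az": 0},{"tx": 0,"ty": 0,"tz": -2,"ax": 0,"ay": 0,"az": 0},{"tx": 0,"ty": 0,"tz": -4,"ax": 0,"ay": 0,"az": 0},{"tx": 0,"ty": 0,"tz": -6,"ax": 0,"ay": 0,"az": 0},{"tx": 0,"ty": 0,"tz": -8,"ax": 0,"ay": 0,"az": 0},{"tx": 0,"ty": 0,"tz": -9,"ax": 0,"ay": 0,"az": 0},{"tx": 0,"ty": 0,"tz": -9,"ax": 0,"ay": 0,"az": 0}])

```text
time_s: 14.25
eef_pos: [461.3, -360.4, 111.8]
tool_rot: [179.9, 0.0, 70.0]
wrist_force: [0.3, 0.3, -0.2]
finger_gap: 29.6
grip_force: 15.0
```

```bash
python3 -c "
from h import *
go(515.9,-67.3,68)"
```

```text
t 14.25 pos [ 461.3 -360.4  111.8] rot [179.9   0.   70. ] shift cm [29.4 -4.9  4.3] gap 29.6 grip 15.0 F [ 0.3  0.3 -0.2]
```

Request:
send_rows(deltas=[{"tx": 0.6,"ty": -0.1,"tz": 0,"ax": 0,"ay": 0,"az": 0},{"tx": 2.2,"ty": -0.4,"tz": 0,"ax": 0,"ay": 0,"az": 0},{"tx": 5,"ty": -0.8,"tz": 0,"ax": 0,"ay": 0,"az": 0},{"tx": 8.5,"ty": -1.4,"tz": 0,"ax": 0,"ay": 0,"az": 0},{"tx": 12.2,"ty": -2,"tz": 0,"ax": 0,"ay": 0,"az": 0},{"tx": 16,"ty": -2.7,"tz": 0,"ax": 0,"ay": 0,"az": 0},{"tx": 19.8,"ty": -3.3,"tz": 0,"ax": 0,"ay": 0,"az": 0},{"tx": 23.4,"ty": -3.9,"tz": 0,"ax": 0,"ay": 0,"az": 0},{"tx": 26.4,"ty": -4.4,"tz": 0,"ax": 0,"ay": 0,"az": 0},{"tx": 28.5,"ty": -4.8,"tz": 0,"ax": 0,"ay": 0,"az": 0},{"tx": 29.25,"ty": -4.9,"tz": 0,"ax": 0,"ay": 0,"az": 0},{"tx": 29.25,"ty": -4.9,"tz": 1.5,"ax": 0,"ay": 0,"az": 0},{"tx": 29.25,"ty": -4.9,"tz": 3.5,"ax": 0,"ay": 0,"az": 0},{"tx": 29.25,"ty": -4.9,"tz": 4.3,"ax": 0,"ay": 0,"az": 0},{"tx": 29.25,"ty": -4.9,"tz": 4.3,"ax": 0,"ay": 0,"az": 0},{"tx": 29.25,"ty": -4.9,"tz": 4.3,"ax": 0,"ay": 0,"az": 0}])

```text
time_s: 16.25
eef_pos: [515.2, -68.7, 68.0]
tool_rot: [180.0, -0.0, 70.0]
wrist_force: [-0.2, -0.2, -0.7]
finger_gap: 29.0
grip_force: 15.0
```

Request:
send_rows(deltas=[{"tx": 0,"ty": 0,"tz": 0.4,"ax": 0,"ay": 0,"az": 0},{"tx": 0,"ty": 0,"tz": 0.6,"ax": 0,"ay": 0,"az": 0},{"tx": 0,"ty": 0,"tz": 0.7,"ax": 0,"ay": 0,"az": 0},{"tx": 0,"ty": 0,"tz": 0.8,"ax": 0,"ay": 0,"az": 0},{"tx": 0,"ty": 0,"tz": 0.9,"ax": 0,"ay": 0,"az": 0},{"tx": 0,"ty": 0,"tz": 0.9,"ax": 0,"ay": 0,"az": 0}])

```text
time_s: 17.0
eef_pos: [514.9, -68.4, 58.7]
tool_rot: [-180.0, 0.0, 70.0]
wrist_force: [0.0, 0.2, 0.6]
finger_gap: 29.4
grip_force: 15.0
```

Request:
send_rows(deltas=[{"tx": 0,"ty": 0,"tz": 0.15,"ax": 0,"ay": 0,"az": 0},{"tx": 0,"ty": 0,"tz": 0.3,"ax": 0,"ay": 0,"az": 0},{"tx": 0,"ty": 0,"tz": 0.4,"ax": 0,"ay": 0,"az": 0},{"tx": 0,"ty": 0,"tz": 0.4,"ax": 0,"ay": 0,"az": 0}])

```text
time_s: 17.5
eef_pos: [514.9, -68.4, 54.6]
tool_rot: [-180.0, 0.0, 70.0]
wrist_force: [0.1, 0.2, -0.6]
finger_gap: 29.2
grip_force: 15.0
```

Request:
send_rows(deltas=[{"tx": 0,"ty": 0,"tz": 0.2,"ax": 0,"ay": 0,"az": 0},{"tx": 0,"ty": 0,"tz": 0.4,"ax": 0,"ay": 0,"az": 0},{"tx": 0,"ty": 0,"tz": 0.6,"ax": 0,"ay": 0,"az": 0},{"tx": 0,"ty": 0,"tz": 0.7,"ax": 0,"ay": 0,"az": 0},{"tx": 0,"ty": 0,"tz": 0.77,"ax": 0,"ay": 0,"az": 0},{"tx": 0,"ty": 0,"tz": 0.77,"ax": 0,"ay": 0,"az": 0}])

```text
time_s: 18.25
eef_pos: [514.9, -68.4, 47.0]
tool_rot: [-180.0, 0.0, 70.0]
wrist_force: [-0.2, -0.2, -0.5]
finger_gap: 29.4
grip_force: 15.0
```

Request:
send_rows(deltas=[{"tx": 0,"ty": 0,"tz": 0.02,"ax": 0,"ay": 0,"az": 0},{"tx": 0,"ty": 0,"tz": 0.02,"ax": 0,"ay": 0,"az": 0},{"tx": 0,"ty": 0,"tz": 0,"ax": 0,"ay": 0,"az": 0},{"tx": 0,"ty": 0,"tz": -0.5,"ax": 0,"ay": 0,"az": 0},{"tx": 0,"ty": 0,"tz": -2,"ax": 0,"ay": 0,"az": 0},{"tx": 0,"ty": 0,"tz": -5,"ax": 0,"ay": 0,"az": 0},{"tx": 0,"ty": 0,"tz": -9,"ax": 0,"ay": 0,"az": 0},{"tx": 0,"ty": 0,"tz": -13,"ax": 0,"ay": 0,"az": 0},{"tx": 0,"ty": 0,"tz": -15,"ax": 0,"ay": 0,"az": 0}], jaw=0)

```text
time_s: 19.38
eef_pos: [516.1, -68.3, 200.6]
tool_rot: [179.7, -0.0, 70.0]
wrist_force: [0.1, 0.4, -0.6]
finger_gap: 46.2
grip_force: 0.0
```

```bash
python3 -c "
from h import *
go(602,272,150)"
```

```text
t 19.38 pos [516.1 -68.3 200.6] rot [179.7  -0.   70. ] shift cm [34.9 -3.6  5.1] gap 46.2 grip 0.0 F [ 0.1  0.4 -0.6]
```

Request:
send_rows(deltas=[{"tx": 0.7,"ty": -0.1,"tz": 0,"ax": 0,"ay": 0,"az": 2},{"tx": 2.6,"ty": -0.3,"tz": 0,"ax": 0,"ay": 0,"az": 8},{"tx": 5.4,"ty": -0.6,"tz": 0,"ax": 0,"ay": 0,"az": 15},{"tx": 8.6,"ty": -0.9,"tz": 0,"ax": 0,"ay": 0,"az": 22},{"tx": 12,"ty": -1.2,"tz": 0,"ax": 0,"ay": 0,"az": 29},{"tx": 15.5,"ty": -1.6,"tz": 0,"ax": 0,"ay": 0,"az": 36},{"tx": 19,"ty": -2,"tz": 0,"ax": 0,"ay": 0,"az": 43},{"tx": 22.5,"ty": -2.3,"tz": 0,"ax": 0,"ay": 0,"az": 50},{"tx": 26,"ty": -2.7,"tz": 0,"ax": 0,"ay": 0,"az": 57},{"tx": 29.2,"ty": -3,"tz": 0.8,"ax": 0,"ay": 0,"az": 64},{"tx": 32,"ty": -3.3,"tz": 2,"ax": 0,"ay": 0,"az": 71},{"tx": 34,"ty": -3.5,"tz": 3.5,"ax": 0,"ay": 0,"az": 77},{"tx": 34.9,"ty": -3.6,"tz": 4.8,"ax": 0,"ay": 0,"az": 79.5},{"tx": 34.9,"ty": -3.6,"tz": 5.1,"ax": 0,"ay": 0,"az": 79.5},{"tx": 34.9,"ty": -3.6,"tz": 5.1,"ax": 0,"ay": 0,"az": 79.5},{"tx": 34.9,"ty": -3.6,"tz": 5.1,"ax": 0,"ay": 0,"az": 79.5}], jaw=-0.15)

```text
time_s: 21.38
eef_pos: [601.0, 271.3, 147.1]
tool_rot: [-180.0, -0.1, -9.5]
wrist_force: [0.1, 0.5, -0.4]
finger_gap: 38.9
grip_force: 0.0
```

Run:
```python
from h import *
L=[(89+20,130),(81+20,180),(72+20,230),(64+19,280),(56+19,330)]
W=np.array([onz("top",(150+(a+.5)/4.6-.5,160+(b+.5)/4.6-.5),75) for a,b in L]);print(W)
d=np.polyfit(W[:,0],W[:,1],1);a=np.arctan(d[0]);c=np.array([549.7,-36.9]);yd=np.array([-np.sin(a),np.cos(a)])
print("yaw",np.degrees(a),"dist bar from c",np.dot(W.mean(0)-c,yd),"mid",c+315*yd)
m=c+315*yd;go(m[0],m[1],56)
s=ctrl.read_camera("side");b=cv2.resize(s[130:280,170:330,::-1],None,fx=5,fy=4,interpolation=cv2.INTER_CUBIC)
b=cv2.resize(s[130:260,170:330,::-1],None,fx=4.6,fy=4.6,interpolation=cv2.INTER_CUBIC)
cv2.imwrite("pics/g1.png",np.clip(b*1.4,0,255).astype('u1'))
```

```text
[[672.  259.6]
 [639.1 264.8]
 [606.5 270.5]
 [574.1 276.2]
 [541.9 281.2]]
yaw -9.540214509439329 dist bar from c 312.55648706617154 mid [601.9 273.7]
t 21.38 pos [601.  271.3 147.1] rot [-180.    -0.1   -9.5] shift cm [ 0.  -0.2  9.1] gap 38.9 grip 0.0 F [ 0.1  0.5 -0.4]
```

View pics/g1.png

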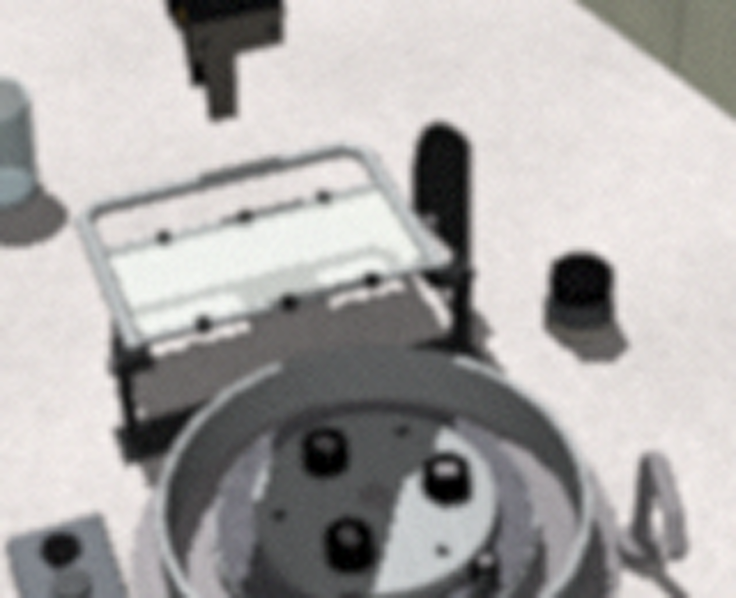

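All three mounts stand upright in the holder: (325,450), (447,475) and (350,545). The bar is clear, with the fingers aligned above it, so I'll go down onto it.

Request:
send_rows(deltas=[{"tx": 0,"ty": -0.1,"tz": 1.5,"ax": 0,"ay": 0,"az": 0},{"tx": 0,"ty": -0.1,"tz": 3.5,"ax": 0,"ay": 0,"az": 0},{"tx": 0,"ty": -0.1,"tz": 5,"ax": 0,"ay": 0,"az": 0},{"tx": 0,"ty": -0.1,"tz": 6.5,"ax": 0,"ay": 0,"az": 0},{"tx": 0,"ty": -0.1,"tz": 8,"ax": 0,"ay": 0,"az": 0},{"tx": 0,"ty": -0.1,"tz": 9,"ax": 0,"ay": 0,"az": 0},{"tx": 0,"ty": -0.1,"tz": 9.1,"ax": 0,"ay": 0,"az": 0},{"tx": 0,"ty": -0.1,"tz": 9.1,"ax": 0,"ay": 0,"az": 0}])

```text
time_s: 22.42
eef_pos: [600.9, 273.1, 55.4]
tool_rot: [-180.0, -0.0, -9.5]
wrist_force: [-1.3, -0.5, 0.8]
finger_gap: 38.7
grip_force: 0.0
```

Request:
send_rows(deltas=[{"tx": 0,"ty": 0,"tz": 0,"ax": 0,"ay": 0,"az": 0},{"tx": 0,"ty": 0,"tz": 0,"ax": 0,"ay": 0,"az": 0},{"tx": 0,"ty": 0,"tz": 0,"ax": 0,"ay": 0,"az": 0},{"tx": 0,"ty": 0,"tz": 0,"ax": 0,"ay": 0,"az": 0},{"tx": 0,"ty": 0,"tz": 0,"ax": 0,"ay": 0,"az": 0}], jaw=-1, squeeze=20)

```text
time_s: 23.05
eef_pos: [601.3, 275.5, 55.7]
tool_rot: [-179.8, -0.1, -9.4]
wrist_force: [2.3, 5.1, -1.4]
finger_gap: 11.1
grip_force: 20.0
```

Request:
send_rows(deltas=[{"tx": 0,"ty": -0.2,"tz": 0,"ax": 0,"ay": 0,"az": 0},{"tx": 0,"ty": -0.24,"tz": -0.3,"ax": 0,"ay": 0,"az": 0},{"tx": 0,"ty": -0.2,"tz": -1.19,"ax": 0,"ay": 0,"az": 0},{"tx": 0,"ty": -0.07,"tz": -2.37,"ax": 0,"ay": 0,"az": 0},{"tx": 0,"ty": 0.13,"tz": -3.53,"ax": 0,"ay": 0,"az": 0},{"tx": 0,"ty": 0.42,"tz": -4.69,"ax": 0,"ay": 0,"az": 0},{"tx": 0,"ty": 0.79,"tz": -5.81,"ax": 0,"ay": 0,"az": 0},{"tx": 0,"ty": 1.23,"tz": -6.91,"ax": 0,"ay": 0,"az": 0},{"tx": 0,"ty": 1.75,"tz": -7.98,"ax": 0,"ay": 0,"az": 0},{"tx": 0,"ty": 1.75,"tz": -7.98,"ax": 0,"ay": 0,"az": 0}])

```text
time_s: 24.3
eef_pos: [598.0, 256.5, 136.7]
tool_rot: [-179.9, -0.1, -9.5]
wrist_force: [2.9, 6.3, 0.6]
finger_gap: 10.9
grip_force: 20.0
```

Request:
send_rows(deltas=[{"tx": 0,"ty": 0.1,"tz": -0.3,"ax": 0,"ay": 0,"az": 0},{"tx": 0,"ty": 0.5,"tz": -1.03,"ax": 0,"ay": 0,"az": 0},{"tx": 0,"ty": 1.12,"tz": -2.01,"ax": 0,"ay": 0,"az": 0},{"tx": 0,"ty": 1.85,"tz": -2.95,"ax": 0,"ay": 0,"az": 0},{"tx": 0,"ty": 2.63,"tz": -3.83,"ax": 0,"ay": 0,"az": 0},{"tx": 0,"ty": 3.48,"tz": -4.65,"ax": 0,"ay": 0,"az": 0},{"tx": 0,"ty": 4.4,"tz": -5.42,"ax": 0,"ay": 0,"az": 0},{"tx": 0,"ty": 5.35,"tz": -6.11,"ax": 0,"ay": 0,"az": 0},{"tx": 0,"ty": 6.1,"tz": -6.55,"ax": 0,"ay": 0,"az": 0},{"tx": 0,"ty": 6.35,"tz": -6.74,"ax": 0,"ay": 0,"az": 0},{"tx": 0,"ty": 6.35,"tz": -6.74,"ax": 0,"ay": 0,"az": 0},{"tx": 0,"ty": 6.35,"tz": -6.74,"ax": 0,"ay": 0,"az": 0}])

```text
time_s: 25.8
eef_pos: [587.8, 196.0, 204.9]
tool_rot: [-179.7, -0.2, -9.4]
wrist_force: [0.4, 6.9, 8.2]
finger_gap: 11.4
grip_force: 20.0
```

Run:
```python
from h import *
o=ctrl.observe();p=o["eef_pos"];c=np.array([549.7,-36.9]);yd=np.array([.1657,.9862])
# bar in robot frame: relative motion from the grip at angle 0
q0=np.array([601.3,275.5,55.7]);h=q0[:2]-170*yd
print(p,o["wrist_force"],"angle",np.degrees(np.arctan2(p[2]-q0[2],np.dot(p[:2]-h,yd))),"r",np.hypot(p[2]-q0[2],np.dot(p[:2]-h,yd)))
ims=[]
s=ctrl.read_camera("side");t=ctrl.read_camera("top");cv2.imwrite("pics/s_end.png",s[...,::-1]);cv2.imwrite("pics/t_end.png",t[...,::-1])
b=cv2.resize(s[105:235,175:305,::-1],None,fx=4.6,fy=4.6,interpolation=cv2.INTER_CUBIC)
cv2.imwrite("pics/g2.png",np.clip(b*1.6,0,255).astype('u1'))
```

```text
[587.8 196.  204.9] [0.4 6.9 8.2] angle 59.065857451982886 r 173.93455878588819
```

View pics/g2.png

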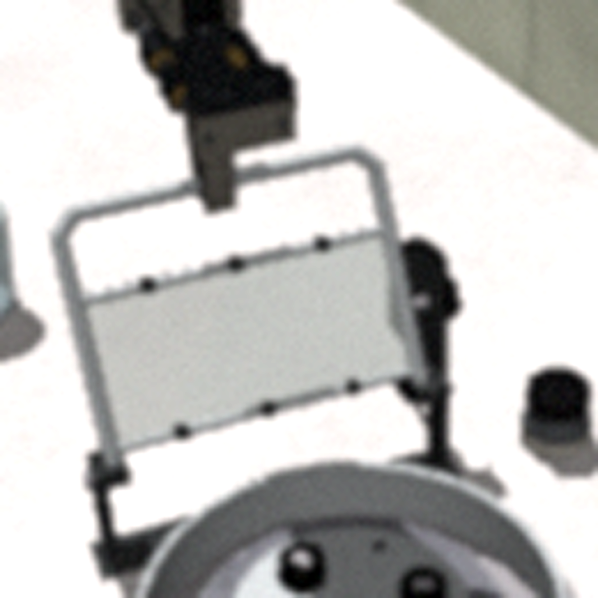

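The side view shows the guard raised, with the fingers on the bar at crop (215,190). The arm lies close to the white engraved dash near (418,300). I'll check the angle numerically in the top view, as the difference from the folded picture.

Run:
```python
from h import *
from scipy.ndimage import map_coordinates as mc
c=np.array([549.7,-36.9]);a=np.radians(-9.54);xd=np.array([np.cos(a),np.sin(a)]);yd=np.array([-np.sin(a),np.cos(a)])
def P(s,r,th):
    t=np.radians(th);q=c+s*xd+(145+r*np.cos(t))*yd;return np.array([*q,75+r*np.sin(t)])
for n,fs,th in(("top","pics/top0.png",0),("top","pics/t_end.png",60),("side","pics/side0.png",0),("side","pics/s_end.png",60)):
    g=cv2.imread(fs,0).astype('f4');print(n,th)
    for s in(-75,-60,-50,50,60,75):
        p0=proj(n,P(s,170,th));p1=proj(n,P(s,190,th));u=(p1-p0);k=np.linalg.norm(u)/20;u/=np.linalg.norm(u)
        d=np.arange(-6,6.1,.5);v=mc(g,[p0[1]+d*u[1],p0[0]+d*u[0]],order=1)
        print(s,"px/mm %.2f"%k,p0,v[::1].astype(int))
```

```text
top 0
-75 px/mm 0.34 [164.2 236.1] [141 140 140 140 140 140 140 133 121 110 100 101 111 120 129 132 131 132
 135 138 139 140 140 139 137]
-60 px/mm 0.34 [165.1 231.1] [141 140 139 140 140 139 138 130 122 111 100 105 113 122 132 133 132 134
 138 141 144 145 145 144 143]
-50 px/mm 0.34 [165.7 227.8] [143 143 143 143 143 143 140 137 125 110 105 104 112 124 129 130 130 129
 132 137 139 139 140 139 139]
50 px/mm 0.33 [171.3 194.8] [140 140 140 140 141 140 137 131 117 106 101 102 113 121 127 130 129 129
 132 136 138 140 141 141 140]
60 px/mm 0.33 [171.9 191.5] [137 138 139 139 139 139 136 129 119 107  99 105 112 123 131 131 131 133
 136 137 138 138 139 139 139]
75 px/mm 0.33 [172.7 186.6] [141 141 142 143 143 142 139 135 124 108 102 105 113 124 130 131 133 135
 137 140 141 141 141 141 140]
top 60
-75 px/mm 0.25 [185.3 237. ] [54 55 56 57 57 56 55 55 56 57 57 57 59 60 60 60 60 60 60 60 60 60 60 60
 61]
-60 px/mm 0.25 [186.2 231.3] [53 53 54 54 54 54 54 55 56 56 56 56 57 58 57 58 59 59 58 57 58 59 60 60
 60]
-50 px/mm 0.25 [186.8 227.5] [50 51 51 51 52 52 52 52 52 53 54 55 56 56 56 56 57 56 
[... 1308 characters left out ...]
4 145 153 157
 159 159 159 159 159 159 159]
-60 px/mm 0.34 [202.2 148.1] [164 163 163 163 163 156 148 127 105  91  79  89 102 118 133 142 149 154
 158 159 160 160 159 158 157]
-50 px/mm 0.34 [205.5 147.3] [162 161 161 161 162 158 148 132 108  90  84  86 102 118 134 148 155 161
 161 161 163 164 162 161 160]
50 px/mm 0.34 [237.6 140.2] [158 159 159 160 160 152 142 123 101  88  80  87 103 118 133 144 153 158
 158 153 142 124  98  74  54]
60 px/mm 0.33 [240.7 139.5] [156 156 157 157 154 149 136 120 101  83  83  84 100 117 131 143 150 156
 157 157 155 151 145 137 131]
75 px/mm 0.33 [245.3 138.5] [156 156 156 156 153 147 133 117  99  83  83  86 101 117 131 145 152 158
 160 161 162 162 162 161 162]
```

Run:
```python
from h import *
from scipy.ndimage import map_coordinates as mc
c=np.array([549.7,-36.9]);a=np.radians(-9.54);xd=np.array([np.cos(a),np.sin(a)]);yd=np.array([-np.sin(a),np.cos(a)])
def P(s,r,th):
    t=np.radians(th);q=c+s*xd+(145+r*np.cos(t))*yd;return np.array([*q,75+r*np.sin(t)])
for n in("side","top"): print(n,"px per +5deg bar",proj(n,P(-95,150,65))-proj(n,P(-95,150,60)))
# arms: cross-section along s at several r in side view
for s0 in(-98,98):
  for n,fs,th,rs in(("side","pics/side0.png",0,(60,90,130,150)),("side","pics/s_end.png",60,(60,90,130,150)),("top","pics/top0.png",0,(60,130)),("top","pics/t_end.png",60,(60,90,130,150))):
    g=cv2.imread(fs,0).astype('f4')
    for r in rs:
        ss=s0+np.arange(-18,18.1,1.5);q=np.array([proj(n,P(s,r,th)) for s in ss])
        print(n,th,s0,r,mc(g,[q[:,1],q[:,0]],order=1).astype(int))
t=cv2.imread("pics/t_end.png",0);p=proj("top",P(85,170,60)).astype(int);print(p);print(t[p[1]-6:p[1]+8,p[0]-8:p[0]+14])
```

```text
side px per +5deg bar [0.7 0.4]
top px per +5deg bar [4.  0.5]
side 0 -98 60 [143 135 127 125 123 125 127 125 123 126 134 143 152 158 161 164 164 164
 163 161 162 163 163 163 163]
side 0 -98 90 [141 134 127 123 124 125 125 125 123 122 132 142 151 158 161 163 163 162
 161 162 162 162 163 163 163]
side 0 -98 130 [141 134 126 123 123 124 125 125 124 124 130 136 141 145 148 149 150 150
 150 150 150 150 150 149 149]
side 0 -98 150 [136 129 124 121 122 125 126 122 118 116 115 122 129 135 140 144 145 146
 147 148 148 148 147 147 146]
side 60 -98 60 [144 129 112  97  87  83  80  78  79  86  94 107 117 121 124 124 124 123
 123 123 124 123 123 124 125]
side 60 -98 90 [148 133 114 100  88  83  81  79  79  86  98 108 117 121 122 122 122 121
 122 121 121 121 121 121 120]
side 60 -98 130 [147 133 114  98  88  81  79  82  92 107 128 145 155 161 161 160 159 158
 158 158 160 161 161 161 160]
side 60 -98 150 [149 132 114 100  86  82  80  83  90 109 128 144 156 159 161 162 163 162
 162 162 163 163 163 163 163]
top 0 -98 60 [136 129 122 119 122 124 123 119 113 114 120 125 129 131 131 131 131 130
 130 13
[... 2755 characters left out ...]
8 159 159 155 155 155 158 148
  121 103 112  93]
 [ 42  35  39  66 112 143 139 114 115 149 157 156 156 156 153 154 155 146
  120 109 112 100]
 [ 42  38  39  49  99 138 135 111 118 151 157 157 156 155 154 155 156 145
  124 127 115 103]
 [ 45  39  36  41  75 113 126 109 117 149 157 157 157 156 155 158 158 146
  124 132 110 102]
 [ 54  40  38  39  51  88 113 109 124 149 155 156 155 155 154 158 158 140
  116 123 108 105]
 [ 60  46  38  36  39  61  90 106 133 152 154 154 154 154 154 156 151 131
  113 118 102 110]
 [ 70  57  41  38  37  43  64 103 140 154 155 154 153 155 156 156 148 137
  135 120  97 112]
 [ 66  64  50  39  35  35  56 106 148 156 156 154 153 157 157 154 146 133
  140 120  99 109]]
```

Run:
```python
from h import *
c=np.array([549.7,-36.9]);a=np.radians(-9.54);xd=np.array([np.cos(a),np.sin(a)]);yd=np.array([-np.sin(a),np.cos(a)])
def P(s,r,th):
    t=np.radians(th);q=c+s*xd+(145+r*np.cos(t))*yd;return np.array([*q,75+r*np.sin(t)])
def col(th,v,r=170):   # predicted bar column at row v
    S=np.linspace(-95,95,39);q=np.array([proj("top",P(s,r,th)) for s in S]);i=np.argsort(q[:,1]);return np.interp(v,q[i,1],q[i,0])
def meas(g,v,u):
    x=np.arange(int(u)-4,int(u)+6);w=np.clip(135-g[v,x],0,None);k=np.argmax(w);x=x[max(k-2,0):k+3];w=w[max(k-2,0):k+3];return (x*w).sum()/w.sum()
g0=cv2.imread("pics/top0.png",0).astype(float);g1=cv2.imread("pics/t_end.png",0).astype(float)
b=np.mean([meas(g0,v,col(0,v))-col(0,v) for v in range(188,235)]);print("folded bias px",b)
k=col(61,178)-col(60,178)
for v in range(175,181):
    m=meas(g1,v,194.7-0.17*0);print(v,m,col(60,v),"theta no bias",60+(m-col(60,v))/k,"with bias",60+(m-col(60,v)-b)/k)
```

```text
Traceback (most recent call last):
  File "h.py", line 16, in proj
    f,cx,cy,T=cam(n);c=T[:3,:3].T@(np.array(X)-T[:3,3]);return np.array([cx+f*c[0]/c[2],cy+f*c[1]/c[2]])
              ~~~^^^
  File "h.py", line 5, in cam
    i=ctrl.camera_info(n);return 192/np.tan(np.radians(i["vfov"]/2)),i["cx"],i["cy"],np.array(i["world_from_camera"])
ValueError: time passes only in moves, steps and waits
```

```bash
sed -i 's/^def cam(n):/import functools\n@functools.lru_cache\ndef cam(n):/' h.py
python3 - <<'E'
from h import *
c=np.array([549.7,-36.9]);a=np.radians(-9.54);xd=np.array([np.cos(a),np.sin(a)]);yd=np.array([-np.sin(a),np.cos(a)])
def P(s,r,th):
    t=np.radians(th);q=c+s*xd+(145+r*np.cos(t))*yd;return np.array([*q,75+r*np.sin(t)])
def col(th,v,r=170):
    S=np.linspace(-95,95,39);q=np.array([proj("top",P(s,r,th)) for s in S]);i=np.argsort(q[:,1]);return np.interp(v,q[i,1],q[i,0])
def meas(g,v,u):
    x=np.arange(int(u)-4,int(u)+6);w=np.clip(135-g[v,x],0,None);k=np.argmax(w);x=x[max(k-2,0):k+3];w=w[max(k-2,0):k+3];return (x*w).sum()/w.sum()
g0=cv2.imread("pics/top0.png",0).astype(float);g1=cv2.imread("pics/t_end.png",0).astype(float)
b=np.mean([meas(g0,v,col(0,v))-col(0,v) for v in range(188,235)]);print("folded bias px",b)
k=col(61,178)-col(60,178);print(k)
for v in range(175,181):
    x=np.arange(193,197);w=np.clip(140-g1[v,x],0,None);m=(x*w).sum()/w.sum();print(v,m,col(60,v),"no bias",60+(m-col(60,v))/k,"with bias",60+(m-col(60,v)-b)/k)
E
```

```text
folded bias px 0.7189459270540208
0.8948711719067148
175 195.12698412698413 195.48065379185678 no bias 59.60478147472436 with bias 58.801374292076886
176 194.77777777777777 195.3159221669062 no bias 59.39863479121603 with bias 58.59522760856856
177 194.58490566037736 195.15119054195563 no bias 59.367188373750295 with bias 58.56378119110281
178 194.46153846153845 194.98645891700505 no bias 59.41341226318852 with bias 58.610005080541036
179 194.30357142857142 194.82172729205448 no bias 59.42097155462164 with bias 58.61756437197416
180 194.13235294117646 194.65699566710387 no bias 59.41372262019622 with bias 58.61031543754874
```

Request:
send_rows(deltas=[{"tx": 0,"ty": 0.07,"tz": -0.12,"ax": 0,"ay": 0,"az": 0},{"tx": 0,"ty": 0.14,"tz": -0.25,"ax": 0,"ay": 0,"az": 0},{"tx": 0,"ty": 0.14,"tz": -0.25,"ax": 0,"ay": 0,"az": 0},{"tx": 0,"ty": 0.14,"tz": -0.25,"ax": 0,"ay": 0,"az": 0}], squeeze=25)

```text
time_s: 26.4
eef_pos: [587.3, 193.5, 206.5]
tool_rot: [-179.8, -0.1, -9.4]
wrist_force: [1.1, 5.2, 6.0]
finger_gap: 11.2
grip_force: 25.0
```

Run:
```python
from h import *
o=ctrl.observe();p=o["eef_pos"];yd=np.array([.1657,.9862]);q0=np.array([601.3,275.5,55.7]);h=q0[:2]-170*yd
y=np.dot(p[:2]-h,yd);z=p[2]-q0[2]
print(p,o["wrist_force"],"abs",np.degrees(np.arctan2(z,y)),"chord",2*np.degrees(np.arcsin(np.hypot(y-170,z)/340)))
c=np.array([549.7,-36.9]);a=np.radians(-9.54);xd=np.array([np.cos(a),np.sin(a)]);yd=np.array([-np.sin(a),np.cos(a)])
def P(s,r,th):
    t=np.radians(th);q=c+s*xd+(145+r*np.cos(t))*yd;return np.array([*q,75+r*np.sin(t)])
g=ctrl.read_camera("top");g=cv2.cvtColor(g,cv2.COLOR_RGB2GRAY).astype(float)
S=np.linspace(-95,95,39);q=np.array([proj("top",P(s,170,60)) for s in S]);i=np.argsort(q[:,1])
for v in(177,178,179):
    x=np.arange(193,198);w=np.clip(140-g[v,x],0,None);e=(x*w).sum()/w.sum()-np.interp(v,q[i,1],q[i,0]);print(v,60+e/.895,60+(e-.72)/.895,g[v,190:200])
s=cv2.cvtColor(ctrl.read_camera("side"),cv2.COLOR_RGB2GRAY)
for pp in((540,9,46),(515,-67,46),(593,-51,46)): # mounts
    u,v=proj("side",pp).astype(int);print(s[v-2:v+3,u-2:u+3].mean())
```

```text
[587.3 193.5 206.5] [1.1 5.2 6. ] abs 60.06271750225529 chord 60.86684186680741
177 60.32269213189315 59.51822285815013 [ 53.  94. 134. 147. 138. 116. 116. 150. 160. 160.]
178 60.38756918025507 59.583099906512054 [ 40.  70. 117. 146. 137. 112. 120. 154. 158. 157.]
179 60.40750098984538 59.603031716102365 [ 37.  52. 100. 139. 133. 109. 120. 152. 158. 158.]
36.0
18.68
12.44
```

The four angle estimates (59.6, 60.1, 60.4 and 60.9) average about 60 degrees, and the forces are small. I'll let it settle, then hand in.

Request:
send_rows(deltas=[{"tx": 0,"ty": 0,"tz": 0,"ax": 0,"ay": 0,"az": 0},{"tx": 0,"ty": 0,"tz": 0,"ax": 0,"ay": 0,"az": 0},{"tx": 0,"ty": 0,"tz": 0,"ax": 0,"ay": 0,"az": 0},{"tx": 0,"ty": 0,"tz": 0,"ax": 0,"ay": 0,"az": 0}])

```text
time_s: 27.0
eef_pos: [587.3, 193.5, 206.5]
tool_rot: [-179.8, -0.1, -9.4]
wrist_force: [0.5, 5.9, 5.2]
finger_gap: 11.4
grip_force: 25.0
```

```bash
python3 -c "
from station import ctrl
print(ctrl.observe()['eef_pos']);print(ctrl.close_job())"
```

```text
[587.33583986 193.53322579 206.49769384]
the job is handed in; nothing more can be done
None
```

The job is handed in at 27 s: both mounts stand in their pockets, and the gripper is holding the guard steady at about 60 degrees (estimates 59.6 to 60.9); no verdict came back.

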